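Taper socket fit check: twist the plug home, free it with the drift

TASK

Check the fit of the taper socket: take the yellow-headed taper plug from its wooden stand, set it into the socket and, pressing gently (never more than about 25 N), twist it until its tang finds the hidden slot and it goes fully home with the flange down on the socket, then let go. Next free it with the wedge alone: push the red-headed drift gently all the way in so that it lifts the plug, with no hand on the plug. Then lift the plug out and put it back upright in its stand, leaving the drift driven in and the three loose parts around (white sleeve, black adaptor, grey claw) where they are.

Things in the scene. Friction and masses are not known exactly. Their poses are not given: they have to be found in the camera images.
- plug: Taper plug, 0.18-0.29 kg, upright; origin: centre of its tang's underside, z up its axis. From below: tang (tongue 15.5 mm along its x, 5 mm along y) to 14 mm, cone of diameter 16 to 24 mm to 50 mm, flange of diameter 36 mm to 56 mm, yellow head to 98 mm. Starts in the stand, flange on its top. Friction about 0.5-0.7.
- plug_head (a point): Grip point in the plug's yellow head, on its axis 80 mm above its origin. The head is 42 mm tall, 30 mm along the plug's x and 20 mm along its y: grip it across y, on the flat sides, so that it can be twisted and pressed.
- stand: Wooden block fixed on the bench, 75 x 65 x 60 mm, origin at the centre of its underside, with one upright hole 29 mm in diameter and 54 mm deep in the middle of its top. The plug's flange rests on its top; the plug's origin is then 10 mm above the bench.
- socket: Taper socket fixture, fixed: base 205 x 70 x 12 mm, blue cheeks, steel collar. Origin on the bench, on the socket's axis (z). Home, the plug's flange lies on the mouth, its origin 30 mm above the bench; the cone then has 0.8 mm play in the bore. Three sprung plungers grip the cone over the last 13 mm: about 8-13 N push it home, then it sticks. Over 25 N is too hard.
- mouth (a point): Centre of the socket's mouth, on top of the steel collar, on the socket's axis, 80 mm above the bench. The tapered bore is 26 mm wide here, the collar 46 mm.
- slot_plate (a point): Point on the socket's axis on top of the hidden plate inside, 41 mm above the bench. Its slot for the tang (6.6 x 17.5 mm) is turned 0.1 to 1.55 rad anticlockwise (from above) from the socket's y: feel for it with a light push (5-10 N; over 20 N the plate drags round). A wrongly turned plug stops here; with its x along the slot (either way round, within 0.1 rad) it goes on down.
- drift (a joint): How far the drift (wedge) is driven in, m: 0 to 0.005 at the start, 0.055 all the way in, at a hard stop. It slides level along the socket's +x in a guide and stays where left. Rising 1 in 6, it meets the seated plug's tang at about 0.018-0.025 and lifts the plug 5 to 6 mm at full travel; that takes 10 to 25 N. Over 35 N is too hard.
- drift_face (a point): Centre of the outer face of the drift's red head, 45 mm above the bench, 133 mm less the joint value from the socket's axis, on its -x side. Push here towards the socket's +x. The head is 16 mm along x, 36 mm along y and stands from 14 to 60 mm above the bench.
- sleeve_a: Bystander: loose white metal sleeve standing on the bench, 27 mm in diameter, 62 mm tall; origin under its centre.
- adaptor: Bystander: loose black plug adaptor lying on the bench, 26 x 78 x 26 mm; origin under its centre.
- claw: Bystander: loose grey forked claw lying on the bench, 62 x 50 x 11 mm; origin under its centre.

How it is judged:
By the outcome, as a careful person would: the job done as asked, in the order asked, and still so for the second after the job is handed in, with the robot touching nothing.
It also fails if it takes over 72 s, if anything falls off the work surface, if the arm or the gripper's body presses on something with over 40 N, if the wrist force passes 120 N, or if a joint passes its speed limit or range.

ROBOT

A 7-joint arm with a two-finger parallel gripper is mounted at the origin on a cart in front of the work surface, level with it; the furniture and walls round the work are solid. World frame = base frame: x ahead of the robot, y to its left, z up, the work surface at z = 0. Lengths are in mm, angles in rad, forces in N, time in s.
With the tool pointing down it reaches from about 425 to 875 mm from the base axis. Payload 9.9 kg.
Tool frame: the origin (TCP) lies midway between the tips of the shut fingers; the grasp point (between the pads) lies 19 mm behind it (robot.grasp_offset is the distance from the TCP to the grasp point, in mm); z points along the fingers, y is the line along which they close (so a half turn about z gives the same grasp; the last joint's range is limited). The gripper opens to 85 mm and grips with 20 to 120 N. Pads are 22 mm wide; open, the fingers measure 114 mm over their backs; the gripper's body (76 mm by 85 mm) begins 54 mm behind the grasp point. The pads swing forward as they close: fully open they stand 13 mm farther back than shut.
Start: joints at [1.094, 0.576, 0.025, 1.437, -0.015, 1.129, -0.057], TCP at [258.379, -623.594, 231.289] pointing down, gripper open.
Joint ranges: [-2.76, 2.76], [-0.34, 2.15], [-1.52, 1.57], [0.19, 2.46], [-1.09, 4.23], [0.17, 1.99], [-2.82, 2.82]. Speed limits (rad/s): [2.22, 2.22, 3.01, 3.01, 3.14, 3.14, 3.14].

INTERFACE

Orientations are given as [roll, pitch, yaw] about the fixed x, y, z axes, in that order (R = Rz(yaw) Ry(pitch) Rx(roll)).
In Python, from rig import robot gives the robot as it stands.
- The arm moves only by the tool servo_tool, never from a script. Its argument "deltas" is one flat list of numbers, 7 for each row, row after row: the shift along the tool's x, y, z in mm, then the turn, a rotation vector about the tool's x, y, z in degrees, then the finger opening in mm, from 0 to 85.4. In form: [x, y, z, rx, ry, rz, claw, x, y, z, rx, ry, rz, claw, ...]. A call has exactly 10 rows; each row shifts and turns the commanded pose from where the row before left it, along the tool's axes as they then stand; what a row does not reach is not made up. A row lasts 1/8 s, in which the tool goes at most 62.5 mm and 10.7 degrees, less where a joint would pass 70% of its speed; a pose out of reach is approached as far as the arm can. A call is refused whole if a number of a shift passes 62.5 or a number of a turn 10.7, either way. A call with a gripper value outside its range is refused whole. The fingers move at their own pace and stop on an object; "newtons" is the grip in N (left out, the last holds). Time passes only in rows, so rows that do not move let the fingers close, or fill a call up. It gives the time, the measured TCP pose, the force, the opening and the grip force at its end, in the units of the state.
- robot.get_obs(): the state, without advancing time (a new reading comes with each control period).
- robot.read_camera(name): name is "side" or "top" or "wrist"; returns a dict with "frame" (400x640x3 uint8, red, green, blue), "z_map" (400x640 float32, mm along the optical axis (not along the pixel's ray), 0 where there is no reading), "vertical_fov" (degrees; the focal length in pixels is half the picture's height over the tangent of half this angle, whatever the lens; pixels are square), "cx", "cy" (the principal point, pixels), "T" (4x4, takes a point from camera to world coordinates); the wrist camera has in their place "tool_from_camera" (4x4, takes a point from camera to tool coordinates, whose origin is the TCP and whose axes are the flange's). Camera axes: x right, y up, looking along -z (the intrinsics and any distortion apply to the point x, -y, -z); pixel columns grow to the right and rows downward; lengths in mm; the calibration is good to about 2 mm. The wrist camera is an equidistant fisheye: a pixel r from the principal point sees the ray r / f radians off the axis. A picture is of the moment at which its call begins: read the wrist's pose just before it.
- robot.finish_job(): hands the job in; it is judged then, once.
The state is a dict: "time": time; "joints": joint angles; "joint_velocities": joint speeds; "joint_torque": joint torques, N m; "ee_pos": TCP position; "tool_rot": TCP orientation; "wrist_force": force on the tool from outside, world axes, zero at the start; "torque": the same for the moment, N m; "width": opening from 0.0 (shut) to 1.0 (fully open); "gripper_force": force on a finger pad.
Only numpy, scipy, OpenCV 4.12 (cv2) and the standard library are available. Lean on these libraries where they do the work, as an engineer would, in place of code of your own. Each camera call takes 0.05 s, during which the arm holds its last target. There are 200 camera calls.

## Working session

There is one attempt and no reset: what is moved stays moved. The work goes in short steps, Python scripts to look and compute and a tool call to move; the robot and the scene stay as the last step left them, time stands still between calls to the robot, and variables do not carry over. Pictures are saved under pics/ and viewed, at most 10 in all, crops included, and the job is handed in when it is done.

Besides the shell and the picture viewer there is one more tool, called after "Call:" by a JSON object that holds its "api" and its "payload", one argument or row to a line. servo_tool: Moves the arm, as the interface text tells. Its arguments: {"type":"object","properties":{"deltas":{"type":"array","items":{"type":"number"}},"newtons":{"type":"number"}},"required":["deltas"]}

```bash
mkdir -p pics; ls
cat > h.py <<'E'
import numpy as np, cv2
from scipy.spatial.transform import Rotation as R
from rig import robot
def cloud(c):
    z=c["z_map"].astype(float);h,w=z.shape
    f=h/2/np.tan(np.radians(c["vertical_fov"])/2)
    u,v=np.meshgrid(np.arange(w),np.arange(h))
    P=np.stack([(u-c["cx"])/f*z,-(v-c["cy"])/f*z,-z],-1)
    return P@c["T"][:3,:3].T+c["T"][:3,3]
E
python3 - <<'E'
from h import *
o=robot.get_obs();print({k:np.round(v,3) for k,v in o.items()})
for n in("top","side"):
    c=robot.read_camera(n);cv2.imwrite(f"pics/{n}.png",c["frame"][...,::-1]);np.savez(f"{n}.npz",P=cloud(c),f=c["frame"])
    print(n,c["vertical_fov"],c["cx"],c["cy"],np.round(c["T"],3),[k for k in c])
E
```

```text
pics
{'time': np.float64(0.0), 'joints': array([ 1.094,  0.577,  0.025,  1.438, -0.015,  1.129, -0.056]), 'joint_velocities': array([-0.   ,  0.   ,  0.   ,  0.002,  0.001, -0.002,  0.002]), 'joint_torque': array([-2.0000e-03, -7.6578e+01,  2.2500e+00, -2.8598e+01,  1.5000e-02,
        1.3000e-02, -0.0000e+00]), 'ee_pos': array([ 258.236, -623.177,  230.46 ]), 'tool_rot': array([-3.14 ,  0.   ,  0.393]), 'wrist_force': array([ 1.012, -0.523,  0.063]), 'torque': array([0.032, 0.003, 0.002]), 'gripper_force': np.float64(0.0), 'width': np.float64(0.999)}
top 43.144672758073284 322.3519269940713 201.70147435237536 [[-7.80000e-02  9.76000e-01 -2.02000e-01  3.27092e+02]
 [-9.97000e-01 -7.80000e-02  1.00000e-02 -1.03043e+02]
 [-6.00000e-03  2.02000e-01  9.79000e-01  9.52917e+02]
 [ 0.00000e+00  0.00000e+00  0.00000e+00  1.00000e+00]] ['frame', 'z_map', 'vertical_fov', 'cx', 'cy', 'T']
side 48.669299799597965 313.6011730863766 199.21410774691134 [[ 9.99000e-01 -2.00000e-03  3.20000e-02  5.41071e+02]
 [ 2.70000e-02  6.05000e-01 -7.96000e-01 -7.84956e+02]
 [-1.80000e-02  7.96000e-01  6.05000e-01  6.13170e+02]
 [ 0.00000e+00  0.00000e+00  0.00000e+00  1.00000e+00]] ['frame', 'z_map', 'vertical_fov', 'cx', 'cy', 'T']
```

View pics/top.png

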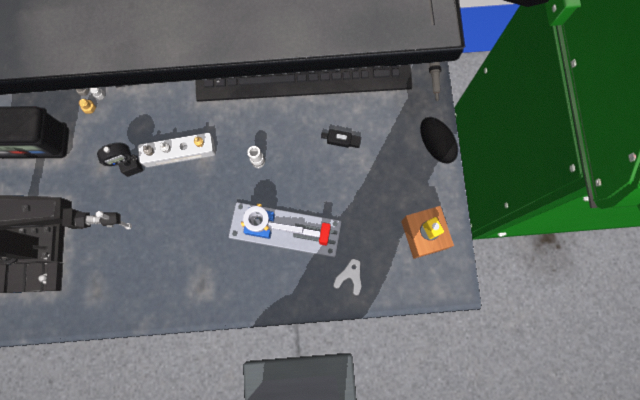

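View pics/side.png

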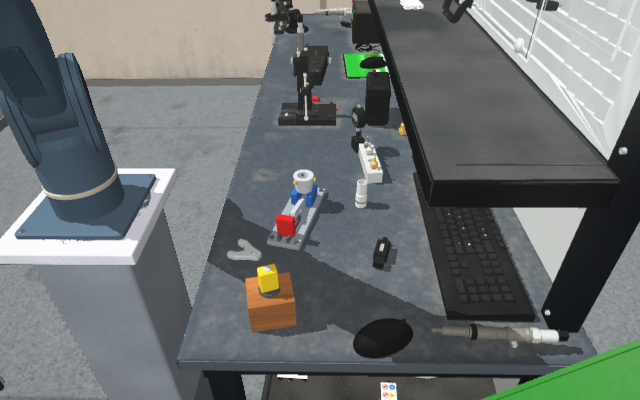

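The top view shows the yellow plug head at (432,228) in its wooden stand, the steel collar at (256,217) and the red drift head at (325,233). The sleeve is at (255,155), the adaptor at (342,136) and the claw at (348,277). The side view agrees with this. Next I'll measure these positions.

```bash
cat > m.py <<'E'
from h import *
for n in("top","side"):
    d=np.load(n+".npz");P=d["P"];f=d["f"]
    hsv=cv2.cvtColor(f,cv2.COLOR_RGB2HSV).astype(int);H,S,V=hsv[...,0],hsv[...,1],hsv[...,2]
    box=(P[...,0]>350)&(P[...,0]<750)&(P[...,1]>-480)&(P[...,1]<60)&(P[...,2]>5)&(P[...,2]<140)
    def rep(name,m):
        p=P[m&box]
        if len(p)<5: print(n,name,len(p));return
        r=cv2.minAreaRect(p[:,:2].astype(np.float32))
        print(n,name,len(p),"med",np.round(np.median(p,0),1),"z",np.round(np.percentile(p[:,2],[5,95]),1),"rect",np.round(r[0],1),np.round(r[1],1),round(r[2],1))
    yel=(H>22)&(H<34)&(S>120); red=((H<5)|(H>174))&(S>150); wood=(H>5)&(H<20)&(S>100)
    rep("yellow",yel&(P[...,1]<-250)); rep("yeltop",yel&(P[...,1]<-250)&(P[...,2]>100))
    rep("red",red); rep("redtop",red&(P[...,2]>55))
    rep("wood",wood&(P[...,1]<-250));rep("woodtop",wood&(P[...,1]<-250)&(P[...,2]>54))
    col=(P[...,2]>74)&(P[...,2]<86)&(S<60)&(P[...,1]>-150)
    rep("collar",col)
    base=(P[...,2]>9)&(P[...,2]<15)&(S<70)&(abs(P[...,0]-450)<90)&(P[...,1]>-230)
    rep("base",base)
    rep("blue",(H>100)&(H<125)&(S>150))
    if n=="top":
        for nm,(u,v) in dict(sleeve=(255,150),adap=(342,134),claw=(348,272),head=(432,225),collar=(256,217)).items(): print(nm,np.round(P[v,u],0))
E
python3 m.py
```

```text
top yellow 248 med [ 441.4 -293.5  104.8] z [ 70.4 108.3] rect [ 446.1 -302.5] [29.3 30.1] 23.0
top yeltop 161 med [ 442.6 -296.8  106.2] z [102.2 108.7] rect [ 444.3 -298.2] [29.3 19.8] 23.0
top red 181 med [ 453.1 -111.4   58.9] z [42.5 61.4] rect [ 455.4 -111.7] [15.4 34.8] 75.6
top redtop 159 med [ 454.6 -111.6   59.1] z [56.2 61.4] rect [ 455.6 -111.7] [15.4 34.5] 75.6
top wood 1393 med [ 438.3 -287.7   58.4] z [19.9 61.4] rect [ 444.7 -298.5] [74.9 66.1] 11.7
top woodtop 1138 med [ 440.8 -294.7   58.9] z [56.1 61.6] rect [ 444.9 -298.7] [74.9 65.6] 11.4
top collar 363 med [487.3   7.4  78.9] z [75.7 81.4] rect [487.6   7.2] [44.4 43.5] 84.8
top base 2289 med [462.8 -59.4  11.1] z [ 9.3 13.8] rect [442.7 -57.7] [258.8 123.1] 75.1
top blue 164 med [468.1  -1.5  40.1] z [26.3 43.2] rect [486.4   7.3] [47.5 45.8] 75.6
sleeve [623.   5.  45.]
adap [ 649. -161.   21.]
claw [ 385. -150.    9.]
head [ 447. -294.  105.]
collar [496.  11.  41.]
side yellow 457 med [ 447.  -308.1   94.3] z [ 69.7 107.5] rect [ 445.5 -300.9] [30.5 22.7] 19.0
side yeltop 180 med [ 446.5 -305.3  105.8] z [100.7 107.9] rect [ 445.2 -300.3] [30.3 22.1] 20.6
side red 354 med [ 457.2 -119.9   44.6] z [21.3 59.3] rect [ 456.7 -115. ] [17.9 36.9] 76.3
side redtop 105 med [ 457.  -115.9   57.9] z [56.  59.9] rect [ 456.5 -114.7] [17.3 36.5] 76.3
side wood 1956 med [ 450.9 -326.5   56.9] z [10.4 60.1] rect [ 560.7 -307.7] [ 81.1 319. ] 86.9
side woodtop 1058 med [ 448.8 -312.8   58.8] z [56.4 60.4] rect [ 445.5 -300.8] [74.8 67.4] 11.8
side collar 171 med [488.5   3.   77.8] z [74.6 79.6] rect [487.6   4.8] [43.2 44.1] 31.1
side base 1032 med [476.4 -95.2  10.5] z [ 9.2 12.9] rect [464.8 -73.6] [278.  112.4] 55.5
side blue 246 med [498.2 -11.6  33.8] z [17.1 41.7] rect [487.9   4.5] [49.9 48.2] 76.8
```

Call:
{"api": "servo_tool", "payload": {
  "deltas": [37,-28.5,5,0,0,0,85,37,-28.5,10,0,0,0,85,37,-28.5,10,0,0,0,85,37,-28.5,10,0,0,0,85,37,-28.5,10,0,0,0,85,37,-28.5,10,0,0,0,85,37,-28.5,10,0,0,0,85,37,-28.5,10,0,0,0,85,0,0,5,0,0,0,85,0,0,0,0,0,0,85],
  "newtons": 60
}}

```text
time: 1.35
ee_pos: [444.0, -300.0, 150.9]
tool_rot: [-3.141, 0.001, 0.393]
wrist_force: [-0.7, -0.7, 0.3]
width: 0.992
gripper_force: 0.0
```

```bash
cat >> h.py <<'E'
def wrist(name=None):
    o=robot.get_obs();c=robot.read_camera("wrist")
    if name: cv2.imwrite(f"pics/{name}.png",c["frame"][...,::-1])
    z=c["z_map"].astype(float);h,w=z.shape
    f=h/2/np.tan(np.radians(c["vertical_fov"])/2)
    u,v=np.meshgrid(np.arange(w),np.arange(h));x=u-c["cx"];y=v-c["cy"];r=np.hypot(x,y)+1e-9;t=r/f
    k=np.tan(np.minimum(t,1.5))/r*z
    P=np.stack([x*k,-y*k,-z],-1)
    M=c["tool_from_camera"];P=P@M[:3,:3].T+M[:3,3]
    W=P@R.from_euler("xyz",o["tool_rot"]).as_matrix().T+o["ee_pos"]
    W[z<=0]=np.nan
    hsv=cv2.cvtColor(c["frame"],cv2.COLOR_RGB2HSV).astype(int)
    return o,W,hsv
def rect(W,m):
    p=W[m];r=cv2.minAreaRect(p[:,:2].astype(np.float32))
    return len(p),np.round(np.median(p,0),1),[np.round(q,1) for q in r]
E
python3 - <<'E'
from h import *
o,W,q=wrist("w1")
H,S=q[...,0],q[...,1]
y=(H>22)&(H<34)&(S>120)
print(rect(W,y&(W[...,2]>100)&(W[...,2]<115)))
w=(H>5)&(H<20)&(S>100)&(W[...,2]>50)&(W[...,2]<68)
print(rect(W,w))
E
```

```text
(1034, array([ 450. , -297.5,  107.3]), [array([ 445.8, -298.7]), array([29.9, 19.7]), np.float64(21.6)])
(5090, array([ 458.6, -291.9,   59.7]), [array([ 445.1, -299.1]), array([76.2, 65.4]), np.float64(11.7)])
```

View pics/w1.png

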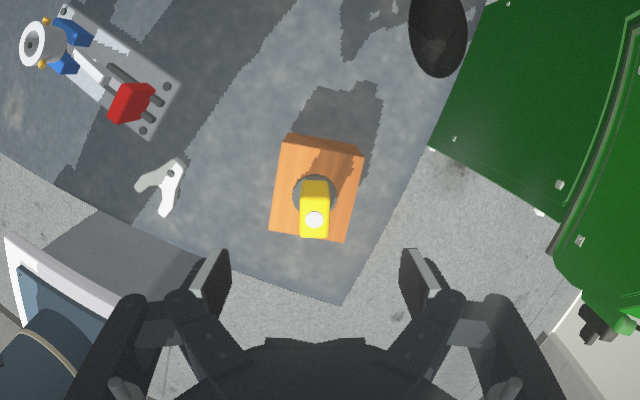

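The wrist view shows the head at (315,210) centred between the fingers, with the long side matching the tool's x. I'll go down and grip.

Call:
{"api": "servo_tool", "payload": {
  "deltas": [1.9,-0.4,10,0,0,0,85,0,0,18,0,0,0,85,0,0,18,0,0,0,85,0,0,16,0,0,0,60,0,0,11,0,0,0,50,0,0,6,0,0,0,40,0,0,0,0,0,0,15,0,0,0,0,0,0,10,0,0,0,0,0,0,10,0,0,0,0,0,0,10],
  "newtons": 60
}}

```text
time: 2.65
ee_pos: [446.3, -298.6, 72.5]
tool_rot: [3.141, -0.0, 0.393]
wrist_force: [-0.2, -0.4, -1.7]
width: 0.227
gripper_force: 58.4
```

Call:
{"api": "servo_tool", "payload": {
  "deltas": [0,0,-20,0,0,0,10,0,0,-40,0,0,0,10,0,0,-40,0,0,0,10,13,-22,0,0,0,0,10,26,-44.5,0,0,0,0,10,26,-44.5,0,0,0,0,10,26,-44.5,0,0,0,0,10,26,-44.5,0,0,0,0,10,26,-44.5,0,0,0,0,10,12,-21.1,0,0,0,0,10]
}}

```text
time: 3.9
ee_pos: [487.8, 9.5, 172.5]
tool_rot: [-3.141, -0.001, 0.397]
wrist_force: [0.5, -0.8, -1.7]
width: 0.23
gripper_force: 58.8
```

Call:
{"api": "servo_tool", "payload": {
  "deltas": [0,0,0,0,0,8,10,0,0,0,0,0,9,10,0,0,0,0,0,9,10,0,0,0,0,0,8,10,0,0,0,0,0,0,10,0,0,0,0,0,0,10,0,0,0,0,0,0,10,0,0,0,0,0,0,10,0,0,0,0,0,0,10,0,0,0,0,0,0,10]
}}

```text
time: 5.15
ee_pos: [487.7, 6.1, 172.3]
tool_rot: [3.142, 0.0, -0.2]
wrist_force: [-0.6, -0.8, -1.2]
width: 0.225
gripper_force: 58.8
```

```bash
cat > c.py <<'E'
from h import *
from scipy.optimize import least_squares
def ring(p):
    # outer circle radius 23 fit on outermost points by angle
    h=cv2.convexHull(p[:,:2].astype(np.float32))[:,0]
    return np.round(least_squares(lambda q:np.hypot(*(h-q[:2]).T)-q[2],[*h.mean(0),23],loss="soft_l1").x,1),len(p)
def go(n,W,q):
    H,S,V=q[...,0],q[...,1],q[...,2]
    z=W[...,2]; near=np.hypot(W[...,0]-487.6,W[...,1]-6)<32
    m=near&(z>75)&(z<86)&(S<70)
    print(n,"collar",m.sum(), ring(W[m]) if m.sum()>20 else "", np.round(np.median(W[m],0),1))
    y=near&(H>22)&(H<34)&(S>120)&(z>120)
    if y.sum()>20: print(n,"yellow",y.sum(),np.round(np.nanmin(W[y],0),1),np.round(np.nanmax(W[y],0),1),rect(W,y))
    t=near&(z>95)&(z<150)&(S<90)
    if t.sum()>20:
        for a in range(100,160,6):
            k=t&(abs(z-a)<3)
            if k.sum()>4: print("  z",a,k.sum(),np.round([W[k][:,0].min(),W[k][:,0].max(),W[k][:,1].min()],1))
E
python3 - <<'E'
from c import *
o,W,q=wrist("w2");go("wrist",W,q)
for n in("top","side"):
    c=robot.read_camera(n);go(n,cloud(c),cv2.cvtColor(c["frame"],cv2.COLOR_RGB2HSV).astype(int))
    cv2.imwrite(f"pics/{n}2.png",c["frame"][...,::-1])
E
```

```text
wrist collar 1414 (array([487.6,   7.4,  22.6]), 1414) [492.1   4.2  79.5]
wrist yellow 3427 [471.7  -5.8 168.1] [503.4  18.1 210.8] (3427, array([499.1,   4.5, 206.2]), [array([487.2,   6.3]), array([19.8, 30.5]), np.float64(78.7)])
  z 112 18 [492.9 494.6   2.7]
  z 118 21 [493.1 494.7   2.8]
  z 124 33 [ 4.898e+02  4.949e+02 -4.000e-01]
  z 130 48 [489.7 495.3  -1.6]
  z 136 56 [491.4 496.3  -1.1]
  z 142 13 [493.2 496.1  -0.7]
top collar 195 (array([486.1,   7.1,  20.8]), 195) [476.8   1.5  79. ]
top yellow 61 [468.7  -4.6 166.8] [474.8  16.4 240.4] (61, array([472.1,   4. , 188.7]), [array([473.5,   5.4]), array([21.7,  5.2]), np.float64(78.0)])
side collar 159 (array([487.6,   4.6,  22.1]), 159) [488.6   2.   78.2]
side yellow 93 [471.2 -12.2 165. ] [502.7  19.  207. ] (93, array([498. ,  -2.3, 187.6]), [array([491.1,  -1. ]), array([37.8, 23.7]), np.float64(31.4)])
  z 112 14 [4.802e+02 4.933e+02 2.000e-01]
  z 118 16 [480.5 493.4   1. ]
  z 124 16 [478.8 493.6  -4.2]
  z 130 14 [479.  493.8  -5.1]
  z 136 18 [479.5 495.9  -6.2]
  z 142 24 [477.5 496.1  -6.1]
  z 148 17 [477.7 496.4  -6.7]
```

View pics/w2.png

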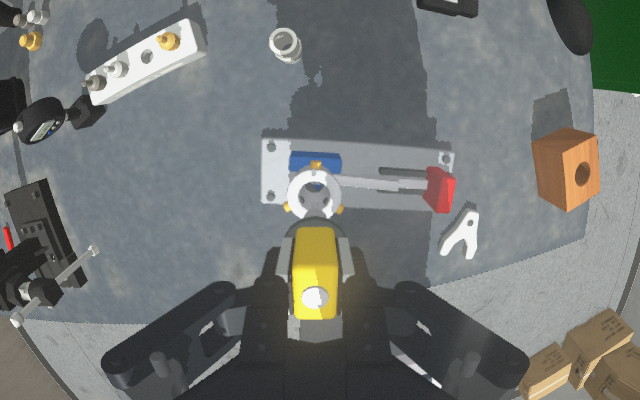

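Call:
{"api": "servo_tool", "payload": {
  "deltas": [0.1,-0.8,6,0,0,0,10,0,0,10,0,0,0,10,0,0,10,0,0,0,10,0,0,10,0,0,0,10,0,0,10,0,0,0,10,0,0,8,0,0,0,10,0,0,5,0,0,0,10,0,0,3,0,0,0,10,0,0,1.5,0,0,0,10,0,0,1.5,0,0,0,10]
}}

```text
time: 6.55
ee_pos: [488.1, 6.9, 107.4]
tool_rot: [-3.141, -0.0, -0.201]
wrist_force: [0.2, -0.2, -2.5]
width: 0.228
gripper_force: 58.8
```

Call:
{"api": "servo_tool", "payload": {
  "deltas": [0,0,0.6,0,0,0,10,0,0,0.6,0,0,0,10,0,0,0.6,0,0,0,10,0,0,0.6,0,0,0,10,0,0,0.6,0,0,0,10,0,0,0.6,0,0,0,10,0,0,0.4,0,0,0,10,0,0,0.2,0,0,0,10,0,0,0,0,0,0,10,0,0,0,0,0,0,10]
}}

```text
time: 7.8
ee_pos: [488.1, 6.9, 103.2]
tool_rot: [-3.141, -0.0, -0.201]
wrist_force: [1.4, -0.3, 1.9]
width: 0.227
gripper_force: 59.3
```

Call:
{"api": "servo_tool", "payload": {
  "deltas": [0,0,0.2,0,0,0,10,0,0,0.2,0,0,0,10,0,0,0,0,0,0,10,0,0,0,0,0,-2.5,10,0,0,0,0,0,-2.5,10,0,0,0,0,0,-2.5,10,0,0,0,0,0,-2.5,10,0,0,0,0,0,0,10,0,0,0,0,0,0,10,0,0,0,0,0,0,10]
}}

```text
time: 9.05
ee_pos: [488.4, 7.1, 103.0]
tool_rot: [-3.141, -0.001, -0.026]
wrist_force: [0.2, 0.8, 5.9]
width: 0.224
gripper_force: 59.9
```

Call:
{"api": "servo_tool", "payload": {
  "deltas": [0,0,0,0,0,-2.5,10,0,0,0,0,0,-2.5,10,0,0,0,0,0,-2.5,10,0,0,0,0,0,-2.5,10,0,0,0,0,0,-2.5,10,0,0,0,0,0,-2.5,10,0,0,0,0,0,-2.5,10,0,0,0,0,0,0,10,0,0,0,0,0,0,10,0,0,0,0,0,0,10]
}}

```text
time: 10.3
ee_pos: [488.0, 7.0, 102.7]
tool_rot: [-3.142, -0.0, 0.279]
wrist_force: [1.1, 1.6, 4.2]
width: 0.228
gripper_force: 59.7
```

Call:
{"api": "servo_tool", "payload": {
  "deltas": [0,0,0.2,0,0,-2.5,10,0,0,0,0,0,-2.5,10,0,0,0,0,0,-2.5,10,0,0,0,0,0,-2.5,10,0,0,0,0,0,-2.5,10,0,0,0,0,0,-2.5,10,0,0,0,0,0,-2.5,10,0,0,0,0,0,0,10,0,0,0,0,0,0,10,0,0,0,0,0,0,10]
}}

```text
time: 11.55
ee_pos: [488.0, 6.8, 102.5]
tool_rot: [3.141, 0.0, 0.584]
wrist_force: [2.0, 1.9, -2.5]
width: 0.222
gripper_force: 58.9
```

Call:
{"api": "servo_tool", "payload": {
  "deltas": [0,0,0.2,0,0,0,10,0,0,0.2,0,0,0,10,0,0,0.2,0,0,0,10,0,0,0.2,0,0,0,10,0,0,0.2,0,0,0,10,0,0,0,0,0,0,10,0,0,0,0,0,0,10,0,0,0,0,0,0,10,0,0,0,0,0,0,10,0,0,0,0,0,0,10]
}}

```text
time: 12.8
ee_pos: [488.0, 6.9, 101.5]
tool_rot: [3.142, -0.0, 0.585]
wrist_force: [2.0, 1.4, -0.3]
width: 0.223
gripper_force: 59.1
```

```bash
python3 -c "
from h import *
o=robot.get_obs();print(o['ee_pos'],o['tool_rot'],o['wrist_force'],o['torque'])"
```

```text
[488.01499512   6.88795494 101.52384192] [ 3.14154504e+00 -9.08654782e-05  5.84736125e-01] [ 1.95595905  1.41064183 -0.34874905] [ 0.24824934 -0.42561728  0.04380213]
```

Call:
{"api": "servo_tool", "payload": {
  "deltas": [0.2,0,0.3,0,0,0,10,0,0,0.3,0,0,0,10,0,0,0.3,0,0,0,10,0,0,0.3,0,0,0,10,0,0,0.3,0,0,0,10,0,0,0.3,0,0,0,10,0,0,0.2,0,0,0,10,0,0,0,0,0,0,10,0,0,0,0,0,0,10,0,0,0,0,0,0,10]
}}

```text
time: 14.05
ee_pos: [488.1, 7.1, 99.5]
tool_rot: [-3.142, 0.0, 0.585]
wrist_force: [1.6, 1.6, -0.5]
width: 0.226
gripper_force: 59.2
```

Call:
{"api": "servo_tool", "payload": {
  "deltas": [0.2,0,0.4,0,0,0,10,0,0,0.4,0,0,0,10,0,0,0.4,0,0,0,10,0,0,0.4,0,0,0,10,0,0,0.4,0,0,0,10,0,0,0.4,0,0,0,10,0,0,0.4,0,0,0,10,0,0,0.2,0,0,0,10,0,0,0,0,0,0,10,0,0,0,0,0,0,10]
}}

```text
time: 15.3
ee_pos: [488.3, 7.1, 96.5]
tool_rot: [-3.142, -0.0, 0.585]
wrist_force: [-0.3, 1.1, 1.5]
width: 0.227
gripper_force: 59.3
```

Call:
{"api": "servo_tool", "payload": {
  "deltas": [0,0,0.3,0,0,0,10,0,0,0.3,0,0,0,10,0,0,0.3,0,0,0,10,0,0,0.3,0,0,0,10,0,0,0.3,0,0,0,10,0,0,0.3,0,0,0,10,0,0,0.3,0,0,0,10,0,0,0.3,0,0,0,10,0,0,0,0,0,0,10,0,0,0,0,0,0,10]
}}

```text
time: 16.55
ee_pos: [488.3, 7.1, 94.1]
tool_rot: [-3.142, -0.0, 0.585]
wrist_force: [0.7, 1.5, 2.3]
width: 0.227
gripper_force: 59.4
```

Call:
{"api": "servo_tool", "payload": {
  "deltas": [0,0,0.2,0,0,0,10,0,0,0.2,0,0,0,10,0,0,0.2,0,0,0,10,0,0,0.2,0,0,0,10,0,0,0.2,0,0,0,10,0,0,0.2,0,0,0,10,0,0,0.2,0,0,0,10,0,0,0.2,0,0,0,10,0,0,0,0,0,0,10,0,0,0,0,0,0,10]
}}

```text
time: 17.8
ee_pos: [488.3, 7.1, 92.5]
tool_rot: [-3.142, -0.0, 0.585]
wrist_force: [1.6, 1.3, 1.9]
width: 0.227
gripper_force: 59.6
```

Call:
{"api": "servo_tool", "payload": {
  "deltas": [0,0,0.15,0,0,0,10,0,0,0.15,0,0,0,10,0,0,0.15,0,0,0,10,0,0,0.15,0,0,0,10,0,0,0.2,0,0,0,10,0,0,0,0,0,0,10,0,0,0,0,0,0,10,0,0,0,0,0,0,10,0,0,0,0,0,0,10,0,0,0,0,0,0,10]
}}

```text
time: 19.05
ee_pos: [488.3, 7.1, 92.3]
tool_rot: [3.141, -0.0, 0.585]
wrist_force: [-1.4, 1.5, 12.4]
width: 0.229
gripper_force: 61.0
```

Run:
```python
from h import *
o=robot.get_obs();print(o['ee_pos'],o['wrist_force'],o['torque'])
for n in ("side",):
    c=robot.read_camera(n);f=c["frame"];cv2.imwrite("pics/s3.png",cv2.resize(f[150:250,250:370,::-1],None,fx=5,fy=5,interpolation=2))
```

```text
[488.32465017   7.1457658   92.29214612] [-1.36380519  1.53502924 12.36048006] [0.37749454 0.30538451 0.06331468]
```

View pics/s3.png

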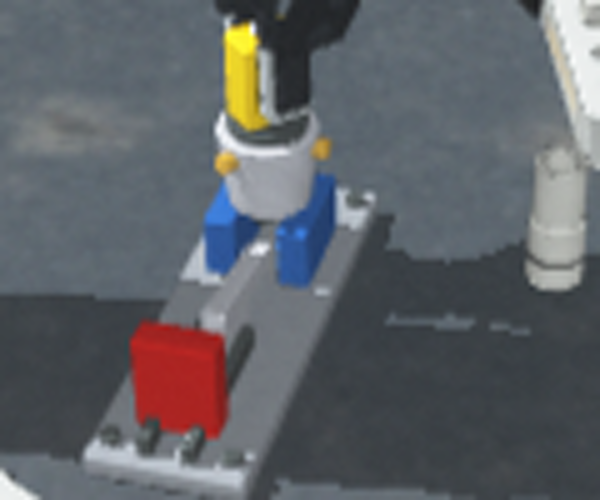

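The picture shows the flange down on the collar at (265,130). I'll give it one slightly firmer press, then let go.

Call:
{"api": "servo_tool", "payload": {
  "deltas": [0,0,0.2,0,0,0,10,0,0,0.1,0,0,0,10,0,0,0,0,0,0,10,0,0,0,0,0,0,10,0,0,0,0,0,0,10,0,0,0,0,0,0,10,0,0,0,0,0,0,10,0,0,0,0,0,0,10,0,0,0,0,0,0,10,0,0,0,0,0,0,10]
}}

```text
time: 20.35
ee_pos: [488.4, 7.1, 92.3]
tool_rot: [3.141, -0.001, 0.585]
wrist_force: [-2.8, 1.4, 16.8]
width: 0.227
gripper_force: 61.5
```

Call:
{"api": "servo_tool", "payload": {
  "deltas": [0,0,-0.4,0,0,0,10,0,0,-0.3,0,0,0,10,0,0,0,0,0,0,30,0,0,0,0,0,0,60,0,0,0,0,0,0,70,0,0,0,0,0,0,70,0,0,-10,0,0,0,70,0,0,-25,0,0,0,70,0,0,-30,0,0,0,70,0,0,-10,0,0,0,70]
}}

```text
time: 21.6
ee_pos: [489.1, 7.2, 169.2]
tool_rot: [3.14, -0.003, 0.585]
wrist_force: [-0.1, 0.1, 0.2]
width: 0.821
gripper_force: 0.0
```

Run:
```python
from h import *
o,W,q=wrist();print(o['ee_pos'],o['tool_rot'])
H,S=q[...,0],q[...,1];z=W[...,2]
y=(H>22)&(H<34)&(S>120)&(np.hypot(W[...,0]-488,W[...,1]-7)<25)&(z>110)
print("head",rect(W,y),np.percentile(W[y][:,2],[50,95]))
r=((H<5)|(H>174))&(S>150)&(W[...,1]<-60)&(W[...,1]>-180)&(z>0)&(z<80)
print("red",rect(W,r&(z>55)))
```

```text
[489.11894654   7.19814944 169.18722393] [ 3.14014093e+00 -2.63342332e-03  5.84637115e-01]
head (1146, array([492.8,  10.6, 127.6]), [array([487.2,   7.7]), array([30. , 19.5]), np.float64(33.9)]) [127.58310692 128.96601124]
red (20, array([ 442.7, -103.2,   59.5]), [array([ 442.2, -104.7]), array([8.5, 3.3]), np.float64(62.1)])
```

Run:
```python
from h import *
print(np.round(robot.get_obs()["joints"],2),np.round(robot.read_camera("wrist")["tool_from_camera"],2))
a=np.radians(75.5);u=np.array([np.cos(a),np.sin(a)]);t=np.array([487.8,7.])-160*u
d=t-robot.get_obs()["ee_pos"][:2];y=robot.get_obs()["tool_rot"][2]
print(t,d@[np.cos(y),np.sin(y)],d@[np.sin(y),-np.cos(y)])
```

```text
[ 0.01  0.38 -0.17  2.    0.09  0.77 -1.19] [[ 0.0000e+00  9.5000e-01  3.1000e-01  8.1310e+01]
 [ 1.0000e+00 -0.0000e+00 -0.0000e+00  4.0000e-02]
 [ 0.0000e+00  3.1000e-01 -9.5000e-01 -1.4237e+02]
 [ 0.0000e+00  0.0000e+00  0.0000e+00  1.0000e+00]]
[ 447.73919935 -147.90362246] -119.83817581880206 106.60468698183072
```

Call:
{"api": "servo_tool", "payload": {
  "deltas": [-15,13.5,0,0,0,0,40,-30,26.5,0,0,0,0,20,-30,26.5,0,0,0,0,0,-30,26.5,0,0,0,0,0,-15,13.5,0,0,0,0,0,0,0,0,0,0,10.5,0,0,0,0,0,0,10.5,0,0,0,0,0,0,10.5,0,0,0,0,0,0,10.5,0,0,0,0,0,0,10.5,0]
}}

```text
time: 22.95
ee_pos: [446.4, -147.8, 166.1]
tool_rot: [3.141, 0.002, -0.338]
wrist_force: [0.7, 0.4, 0.4]
width: 0.001
gripper_force: 0.0
```

Call:
{"api": "servo_tool", "payload": {
  "deltas": [0,0,0,0,0,10.5,0,0,0,0,0,0,10.5,0,0,0,0,0,0,10.5,0,0,0,10,0,0,10.5,0,0,0,20,0,0,10.5,0,0,0,20,0,0,10.5,0,0,0,20,0,0,10.5,0,0,0,20,0,0,10.5,0,0,0,10,0,0,1.5,0,0,0,0,0,0,0,0]
}}

```text
time: 24.2
ee_pos: [446.4, -147.8, 66.4]
tool_rot: [3.14, -0.0, -1.82]
wrist_force: [0.1, -0.4, -0.0]
width: 0.001
gripper_force: 0.0
```

Run:
```python
from h import *
o=robot.get_obs();p=o["ee_pos"];print(p,o["tool_rot"],o["joints"])
a=np.radians(75.5);u=np.array([np.cos(a),np.sin(a)]);d=p[:2]-[487.8,7.]
print("along",d@u,"across(left)",d@[-u[1],u[0]])
c=robot.read_camera("side");f=c["frame"];cv2.imwrite("pics/s4.png",cv2.resize(f[150:280,230:390,::-1],None,fx=4,fy=4,interpolation=2))
```

```text
[ 446.39402129 -147.77898061   66.37381972] [ 3.13963519e+00 -3.66476033e-04 -1.82043011e+00] [-0.05708417  0.56048209  0.40815767  2.1621682  -0.45267826  0.50226222
 -2.69382354]
along -160.21613397859213 across(left) 1.3335387904675646
```

View pics/s4.png

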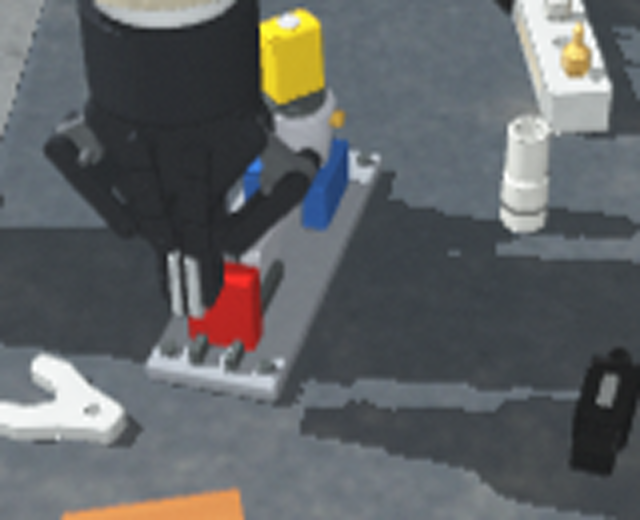

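Call:
{"api": "servo_tool", "payload": {
  "deltas": [0,0,8,0,0,0,0,0,0,12,0,0,0,0,0,0,12,0,0,0,0,-4,0,0,0,0,0,0,-5,0,0,0,0,0,0,-4,0,0,0,0,0,0,-2,0,0,0,0,0,0,-2,0,0,0,0,0,0,-2,0,0,0,0,0,0,-2,0,0,0,0,0,0]
}}

```text
time: 25.5
ee_pos: [452.3, -127.9, 35.2]
tool_rot: [-3.141, -0.0, -1.824]
wrist_force: [-0.3, -2.0, 1.5]
width: 0.001
gripper_force: 1.0
```

Call:
{"api": "servo_tool", "payload": {
  "deltas": [-2,0,0,0,0,0,0,-2,0,0,0,0,0,0,-2,0,0,0,0,0,0,-2,0,0,0,0,0,0,-2,0,0,0,0,0,0,-2,0,0,0,0,0,0,-1.5,0,0,0,0,0,0,-1.5,0,0,0,0,0,0,-1,0,0,0,0,0,0,-1,0,0,0,0,0,0]
}}

```text
time: 26.75
ee_pos: [456.6, -111.1, 35.1]
tool_rot: [-3.141, 0.0, -1.824]
wrist_force: [0.7, -0.6, 0.9]
width: -0.004
gripper_force: 0.8
```

Call:
{"api": "servo_tool", "payload": {
  "deltas": [-1,0,0,0,0,0,0,-1,0,0,0,0,0,0,-1,0,0,0,0,0,0,-1,0,0,0,0,0,0,-1,0,0,0,0,0,0,-1,0,0,0,0,0,0,-1,0,0,0,0,0,0,-1,0,0,0,0,0,0,-1,0,0,0,0,0,0,-1,0,0,0,0,0,0]
}}

```text
time: 28.0
ee_pos: [458.9, -102.4, 35.1]
tool_rot: [-3.141, -0.001, -1.825]
wrist_force: [0.0, -7.3, -1.5]
width: 0.004
gripper_force: 4.1
```

Call:
{"api": "servo_tool", "payload": {
  "deltas": [-1,0,0,0,0,0,0,-1,0,0,0,0,0,0,-1,0,0,0,0,0,0,-1,0,0,0,0,0,0,-1,0,0,0,0,0,0,-1,0,0,0,0,0,0,-1,0,0,0,0,0,0,-1,0,0,0,0,0,0,-1,0,0,0,0,0,0,-1,0,0,0,0,0,0]
}}

```text
time: 29.25
ee_pos: [460.8, -95.1, 35.1]
tool_rot: [-3.141, -0.004, -1.827]
wrist_force: [-3.1, -17.3, -2.1]
width: -0.001
gripper_force: 8.3
```

```bash
cat > d.py <<'E'
from h import *
o=robot.get_obs();p=o["ee_pos"]
a=np.radians(75.5);u=np.array([np.cos(a),np.sin(a)]);d=p[:2]-[487.8,7.]
print("along",d@u,"F",o["wrist_force"])
for n in("top","side"):
    c=robot.read_camera(n);W=cloud(c);q=cv2.cvtColor(c["frame"],cv2.COLOR_RGB2HSV);H,S=q[...,0],q[...,1]
    y=(H>22)&(H<34)&(S>120)&(np.hypot(W[...,0]-488,W[...,1]-7)<28)&(W[...,2]>85)
    r=((H<5)|(H>174))&(S>150)&(W[...,1]<-20)&(W[...,1]>-180)&(W[...,2]>8)&(W[...,2]<80)&(abs(W[...,0]-460)<60)
    s=(W[r][:,:2]-[487.8,7.])@u if r.any() else [0]
    print(n,"head z",np.percentile(W[y][:,2],[90,97]) if y.any() else 0,"red along",r.sum(),np.percentile(s,[3,97]))
E
python3 d.py
```

```text
along -105.569440340711 F [ -3.05870861 -17.30110506  -2.13877403]
top head z 0 red along 0 [0. 0.]
side head z [127.91035039 129.12584581] red along 96 [-104.37231947  -82.51271804]
```

Call:
{"api": "servo_tool", "payload": {
  "deltas": [-0.8,0,0,0,0,0,0,-0.8,0,0,0,0,0,0,-0.8,0,0,0,0,0,0,-0.8,0,0,0,0,0,0,-0.8,0,0,0,0,0,0,-0.8,0,0,0,0,0,0,-0.8,0,0,0,0,0,0,-0.8,0,0,0,0,0,0,0,0,0,0,0,0,0,0,0,0,0,0,0,0]
}}

```text
time: 30.6
ee_pos: [462.6, -88.2, 35.1]
tool_rot: [-3.141, -0.003, -1.827]
wrist_force: [-1.0, -14.0, -0.9]
width: 0.005
gripper_force: 6.9
```

Call:
{"api": "servo_tool", "payload": {
  "deltas": [-0.8,0,0,0,0,0,0,-0.8,0,0,0,0,0,0,-0.8,0,0,0,0,0,0,-0.8,0,0,0,0,0,0,-0.8,0,0,0,0,0,0,-0.8,0,0,0,0,0,0,-0.8,0,0,0,0,0,0,-0.8,0,0,0,0,0,0,0,0,0,0,0,0,0,0,0,0,0,0,0,0]
}}

```text
time: 31.85
ee_pos: [464.3, -81.6, 35.1]
tool_rot: [-3.141, -0.003, -1.826]
wrist_force: [-1.9, -12.0, -2.9]
width: 0.003
gripper_force: 6.1
```

```bash
python3 d.py
```

```text
along -91.68809774456402 F [ -1.89644345 -11.98978296  -2.94624134]
top head z 0 red along 0 [0. 0.]
side head z [130.15345023 130.80268471] red along 96 [-99.44754457 -69.87787912]
```

Call:
{"api": "servo_tool", "payload": {
  "deltas": [-0.6,0,0,0,0,0,0,-0.6,0,0,0,0,0,0,-0.6,0,0,0,0,0,0,-0.6,0,0,0,0,0,0,-0.6,0,0,0,0,0,0,-0.6,0,0,0,0,0,0,-0.6,0,0,0,0,0,0,-0.6,0,0,0,0,0,0,0,0,0,0,0,0,0,0,0,0,0,0,0,0]
}}

```text
time: 33.2
ee_pos: [465.0, -79.1, 35.2]
tool_rot: [-3.14, -0.005, -1.828]
wrist_force: [-2.6, -20.7, -2.2]
width: 0.001
gripper_force: 10.2
```

Call:
{"api": "servo_tool", "payload": {
  "deltas": [-0.3,0,0,0,0,0,0,-0.3,0,0,0,0,0,0,-0.3,0,0,0,0,0,0,-0.3,0,0,0,0,0,0,0,0,0,0,0,0,0,0,0,0,0,0,0,0,0,0,0,0,0,0,0,0,0,0,0,0,0,0,0,0,0,0,0,0,0,0,0,0,0,0,0,0]
}}

```text
time: 34.45
ee_pos: [464.9, -79.0, 35.2]
tool_rot: [-3.14, -0.006, -1.829]
wrist_force: [-5.2, -25.2, -0.3]
width: -0.003
gripper_force: 12.4
```

```bash
python3 d.py
```

```text
along -89.00680210140096 F [ -5.22006403 -25.18155818  -0.30237384]
top head z 0 red along 0 [0. 0.]
side head z [129.9144082 131.0472892] red along 98 [-85.75383697 -70.25731235]
```

Call:
{"api": "servo_tool", "payload": {
  "deltas": [4,0,0,0,0,0,0,10,0,0,0,0,0,0,15,0,0,0,0,0,0,0,0,-25,0,0,0,0,0,0,-45,0,0,0,0,0,0,-45,0,0,0,0,0,0,-20,0,0,-10.5,0,0,0,0,0,0,-10.5,0,0,0,0,0,0,-10.5,0,0,0,0,0,0,-10.5,0]
}}

```text
time: 35.8
ee_pos: [458.4, -101.9, 170.1]
tool_rot: [3.141, 0.001, -1.084]
wrist_force: [-0.3, 0.1, -0.4]
width: -0.004
gripper_force: 0.0
```

Call:
{"api": "servo_tool", "payload": {
  "deltas": [0,0,0,0,0,-10.5,70,0,0,0,0,0,-10.5,70,0,0,0,0,0,-10.5,70,0,0,0,0,0,-10.5,70,0,0,0,0,0,-10.5,70,0,0,0,0,0,-10.5,70,0,0,0,0,0,-10.5,70,0,0,0,0,0,-10.5,70,0,0,0,0,0,-10.5,70,0,0,0,0,0,-2,70]
}}

```text
time: 37.05
ee_pos: [458.4, -102.1, 170.1]
tool_rot: [-3.141, 0.0, 0.594]
wrist_force: [0.4, -0.3, 0.4]
width: 0.818
gripper_force: 0.0
```

```bash
cat > e.py <<'E'
from h import *
o,W,q=wrist("w5");p=o["ee_pos"];print(p,o['tool_rot'],o["joints"][6])
H,S=q[...,0],q[...,1];z=W[...,2]
y=(H>22)&(H<34)&(S>120)&(np.hypot(W[...,0]-488,W[...,1]-7)<30)&(z>120)&(z<145)
r=rect(W,y);print("head",r)
rd=((H<5)|(H>174))&(S>150)&(W[...,1]<-20)&(W[...,1]>-180)&(z>54)&(z<66)
print("red",rect(W,rd) if rd.sum()>5 else 0)
d=np.array(r[2][0])-p[:2];w=o["tool_rot"][2]
print("tool shift",d@[np.cos(w),np.sin(w)],d@[np.sin(w),-np.cos(w)])
E
python3 e.py
```

```text
[ 458.44684846 -102.10703563  170.08503751] [-3.14102860e+00  1.56761567e-04  5.93693332e-01] -0.8456688621120848
head (1295, array([490.5,   2.4, 132.1]), [array([488.4,   4.7]), array([29.7, 19.8]), np.float64(30.4)])
red (736, array([471.1, -60.9,  59.5]), [array([470.3, -60.9]), array([15.5, 35.4]), np.float64(76.0)])
tool shift 84.57822388685858 -71.7736594453967
```

Call:
{"api": "servo_tool", "payload": {
  "deltas": [12,-10,0,0,0,0,70,25,-21.5,0,0,0,0,70,25,-21.5,0,0,0,0,70,16,-14,0,0,0,0,70,7.8,-6.5,0,0,0,0,70,0,0,0,0,0,0,70,0,0,0,0,0,0,70,0,0,0,0,0,0,70,0,0,0,0,0,0,70,0,0,0,0,0,0,70]
}}

```text
time: 38.35
ee_pos: [489.0, 7.0, 170.1]
tool_rot: [3.142, -0.0, 0.593]
wrist_force: [-0.4, 0.3, -0.4]
width: 0.82
gripper_force: 0.0
```

```bash
python3 e.py
```

```text
[488.99358542   6.98979849 170.14591487] [ 3.14153967e+00 -8.10484678e-05  5.92996662e-01] -1.0855797233782083
head (1127, array([493.5,   8.2, 132.2]), [array([488.4,   6. ]), array([30.1, 19.9]), np.float64(31.3)])
red (485, array([470.4, -59.3,  59.4]), [array([470.5, -59.5]), array([15.4, 34.2]), np.float64(77.5)])
tool shift -1.0453898932448602 0.48908555982175445
```

Call:
{"api": "servo_tool", "payload": {
  "deltas": [-1,0.5,10,0,0,2.5,70,0,0,20,0,0,0,70,0,0,20,0,0,0,70,0,0,15,0,0,0,70,0,0,7.6,0,0,0,50,0,0,0,0,0,0,30,0,0,0,0,0,0,10,0,0,0,0,0,0,10,0,0,0,0,0,0,10,0,0,0,0,0,0,10]
}}

```text
time: 39.65
ee_pos: [488.6, 6.3, 97.9]
tool_rot: [3.141, -0.001, 0.55]
wrist_force: [-2.0, -0.1, 6.1]
width: 0.221
gripper_force: 59.3
```

Call:
{"api": "servo_tool", "payload": {
  "deltas": [0,0,-1,0,0,0,10,0,0,-2,0,0,0,10,0,0,-3,0,0,0,10,0,0,-4,0,0,0,10,0,0,-6,0,0,0,10,0,0,-10,0,0,0,10,0,0,-15,0,0,0,10,0,0,-20,0,0,0,10,0,0,-20,0,0,0,10,0,0,0,0,0,0,10]
}}

```text
time: 40.9
ee_pos: [489.5, 6.3, 180.1]
tool_rot: [3.14, -0.003, 0.55]
wrist_force: [-1.1, 0.1, -2.3]
width: 0.228
gripper_force: 58.9
```

Call:
{"api": "servo_tool", "payload": {
  "deltas": [-16.4,19.8,0,0,0,0,10,-32.8,39.5,0,0,0,0,10,-32.8,39.5,0,0,0,0,10,-32.8,39.5,0,0,0,0,10,-32.8,39.6,0,0,0,0,10,-32.8,39.7,0,0,0,0,10,-16.5,19.8,0,0,0,0,10,0,0,0,0,0,9,10,0,0,0,0,0,0,10,0,0,0,0,0,0,10]
}}

```text
time: 42.15
ee_pos: [444.7, -298.4, 178.1]
tool_rot: [-3.141, 0.0, 0.397]
wrist_force: [-0.4, 0.8, -1.8]
width: 0.23
gripper_force: 58.8
```

Run:
```python
from h import *
o,W,q=wrist("w6");H,S=q[...,0],q[...,1];z=W[...,2]
print(o["ee_pos"],o["tool_rot"])
y=(H>22)&(H<34)&(S>120)&(z>195)
print("head",rect(W,y),np.percentile(W[y][:,2],[50,95]))
print("stand",rect(W,(H>5)&(H<20)&(S>100)&(z>52)&(z<66)&(abs(W[...,0]-445)<60)&(abs(W[...,1]+299)<60)))
```

```text
[ 444.69357477 -298.37216008  178.11963029] [-3.14105051e+00  3.31824051e-04  3.97009650e-01]
head (2687, array([ 453.1, -295.6,  212.2]), [array([ 444.4, -298.3]), array([30.7, 19.9]), np.float64(22.2)]) [212.17014088 213.53476095]
stand (4629, array([ 454.7, -293.2,   59.7]), [array([ 445.6, -299. ]), array([75.2, 65.5]), np.float64(12.1)])
```

View pics/w6.png

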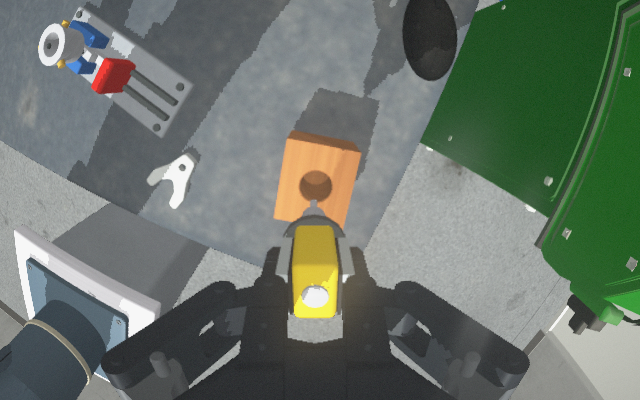

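The wrist view shows the stand hole at (315,187), the drift driven in at (113,75) and the plug held straight. I'll lower it now.

Call:
{"api": "servo_tool", "payload": {
  "deltas": [0.6,1,8,0,0,0,10,0,0,15,0,0,0,10,0,0,20,0,0,0,10,0,0,18,0,0,0,10,0,0,14,0,0,0,10,0,0,10,0,0,0,10,0,0,7,0,0,0,10,0,0,5,0,0,0,10,0,0,3,0,0,0,10,0,0,0,0,0,0,10]
}}

```text
time: 43.45
ee_pos: [445.6, -299.7, 78.5]
tool_rot: [3.142, -0.0, 0.393]
wrist_force: [1.2, -0.5, -1.7]
width: 0.225
gripper_force: 58.8
```

Call:
{"api": "servo_tool", "payload": {
  "deltas": [0,0,0.6,0,0,0,10,0,0,0.6,0,0,0,10,0,0,0.6,0,0,0,10,0,0,0.6,0,0,0,10,0,0,0.6,0,0,0,10,0,0,0.4,0,0,0,10,0,0,0.2,0,0,0,10,0,0,0,0,0,0,10,0,0,0,0,0,0,10,0,0,0,0,0,0,10]
}}

```text
time: 44.7
ee_pos: [445.6, -299.7, 74.9]
tool_rot: [3.142, -0.0, 0.393]
wrist_force: [0.7, 0.5, -1.5]
width: 0.225
gripper_force: 58.8
```

Call:
{"api": "servo_tool", "payload": {
  "deltas": [0,0,0.3,0,0,0,10,0,0,0.3,0,0,0,10,0,0,0.3,0,0,0,10,0,0,0.3,0,0,0,10,0,0,0.3,0,0,0,10,0,0,0.2,0,0,0,10,0,0,0,0,0,0,10,0,0,0,0,0,0,10,0,0,0,0,0,0,10,0,0,0,0,0,0,10]
}}

```text
time: 45.95
ee_pos: [445.6, -299.7, 73.2]
tool_rot: [-3.142, -0.0, 0.393]
wrist_force: [0.0, 0.2, 0.4]
width: 0.224
gripper_force: 59.1
```

Call:
{"api": "servo_tool", "payload": {
  "deltas": [0,0,0.2,0,0,0,10,0,0,0,0,0,0,10,0,0,0,0,0,0,30,0,0,0,0,0,0,60,0,0,0,0,0,0,70,0,0,0,0,0,0,70,0,0,-10,0,0,0,70,0,0,-30,0,0,0,70,0,0,-40,0,0,0,70,0,0,-20,0,0,0,70]
}}

```text
time: 47.2
ee_pos: [446.2, -300.2, 175.7]
tool_rot: [3.139, -0.002, 0.393]
wrist_force: [0.6, 0.6, 0.6]
width: 0.82
gripper_force: 0.0
```

Run:
```python
from h import *
o,W,q=wrist();H,S=q[...,0],q[...,1];z=W[...,2]
print(o["ee_pos"])
y=(H>22)&(H<34)&(S>120)&(z>60)&(np.hypot(W[...,0]-445,W[...,1]+299)<40)
print("head",rect(W,y&(z>100)),np.percentile(W[y][:,2],[50,95]))
c=robot.read_camera("side");cv2.imwrite("pics/s7.png",cv2.resize(c["frame"][150:350,190:430,::-1],None,fx=3,fy=3,interpolation=2))
```

```text
[ 446.17232736 -300.18871129  175.72827982]
head (815, array([ 450.5, -299.1,  107.4]), [array([ 446.1, -300.1]), array([30.2, 19.3]), np.float64(19.6)]) [106.96611063 108.48797492]
```

View pics/s7.png

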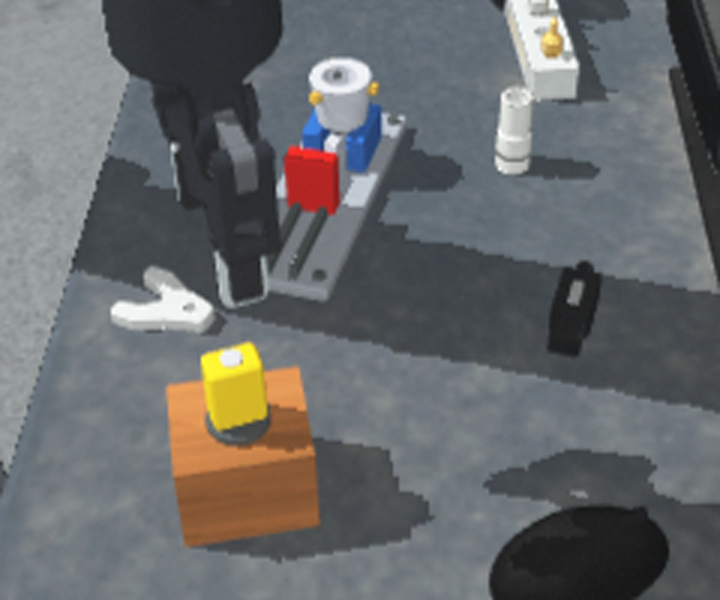

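The picture shows the plug upright in its stand at (235,400), the drift fully in at (312,180), the three loose parts where they were and the gripper clear. I'm handing in.

```bash
python3 -c "
from rig import robot
print(robot.finish_job())"
```

```text
the job is handed in; nothing more can be done
None
```

I seated the plug fully home (about 19 N peak press read), freed it with the drift alone (about 26 N peak read, driven to its stop) and put it back upright in its stand. The drift is still in, the three loose parts look unmoved in the last picture, and I handed the job in at about 47 s of the 72 s allowed; no verdict came back.

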